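# Set a valve up for a run-out check

### The job

Set up the smallest-headed of the three engine valves in the rack for a run-out check on the stand: bring its stem in from the stand's front under the two sprung keeper arms, so that the stem lifts the keeper and holds it open, and lower it into both V-blocks, stem tip up to the end stop and head at the indicator end, so that the keeper closes on the stem and keeps it there. Then swing the dial indicator all the way down onto the valve's head. Leave the other two valves lying in the rack.

Things in the scene. Friction and masses are not known exactly. Their poses are not given: they have to be found in the camera images.
- valve_small: The valve to set up: bright steel, 169 mm long, round stem 12 mm thick, flat round head 42 mm wide, 0.165 to 0.286 kg. Origin on the stem axis, 80 mm from the stem tip; x axis along the stem from tip (-80 mm) to head (plain stem to +67, head rim 84 to 89 mm). Centre of mass about 34 mm from the origin towards the head. It may be turned any way about its own x axis
- small_head (a point): centre of the flat outer face of valve_small's head, on the stem axis (x = +89 mm of the valve)
- valve_big_a: one of two larger valves, to be left in the rack: the same stem, head 56 mm wide; origin and x axis as for valve_small
- valve_big_b: the other larger valve, to be left in the rack: as valve_big_a
- rack: fixed wooden rack, base 150 x 270 x 8 mm, origin under its centre. The three valves lie 85 mm apart along its y, in any order, stems level along its x, heads to +x, stem axes 48 mm above the table, in open V notches (10 mm deep) of two rails 14 mm thick at x = -54 and +54 mm, tops 50 mm above the table. Nothing stands between the rails
- stand: fixed checking stand, base 165 x 225 x 12 mm; front = its -x side; origin on the underside, below the seat point. Two steel V-blocks (V 90 degrees, 8 mm deep; 16 mm along y, 40 mm along x) at y = -54 and +54 mm, rims 74.5 mm above the table. End stop: 26 mm wide plate, face at y = -80 mm, 90 mm high. Between the blocks nothing is higher than 40 mm
- seat (a point): where valve_small's origin lies when it is home with its tip touching the end stop: midway between the V-blocks, 75 mm above the table. Axes as the stand's: x from front to back, y along the V line to the indicator end (the valve's x axis must point along +y), z up. Above the V-block rims the stem axis must be at least 6 mm higher than this point
- keeper (a joint): opening of the sprung keeper, rad: two steel arms 12 mm wide over the V-blocks (stand y = -54 and +54 mm), on one spindle low behind them (stand x = +50 mm, 35 mm above the table). 0 = shut and empty, about 0.10 = closed on a seated stem, about 0.27 = held open by a stem 8 mm above its seat. It springs shut: about 6 N on a seated stem, 8 to 12 N while pushed open
- keeper_lip (a point): midway between the front edges of the keeper's two lead-in lips. Shut, it is 50 mm in front of the seat point and 29 mm above it, and the arms close the V mouths from above. A stem moved level from front to back (stand +x), its axis 7 to 18 mm above seat height, runs under the lips and pushes both arms up and back; lowered into the V-blocks, the arms follow it down
- indicator (a joint): angle of the dial indicator's swing arm, rad: 0 = all the way down on its stop, growing as it swings up and back; starts at 0.6 to 0.95, stays where it is left (friction about 0.3 N m)
- indicator_knob (a point): centre of the black ball knob, 18 mm wide, at the front end of the swing arm, 130 mm from the hinge; press it down along its arc to lower the arm. On the stop it is 125 mm above the table, at stand x = -45, y = +88 mm. The dial (48 mm wide, 18 mm thick along stand y) is on the arm, 45 mm nearer the hinge than the knob, its centre 34 mm above the arm
- indicator_hinge (a point): hinge of the swing arm, fixed at stand x = +85, y = +88 mm, 125 mm above the table; its axis is the stand's y axis. Down, the arm is level and points from here to the stand's front (-x)
- plunger (a joint): how far the indicator's plunger is pressed in, m, 0 to 0.010 (weak spring, about 1 N). Its flat foot, 8 mm wide, hangs below the dial, 85 mm from the hinge, at stand y = +88 mm. With the arm down on a valve that is home, the head's rim presses it in about 4 mm
Things that resemble listed ones, but are neither listed nor needed, are in the scene too. Leave any turquoise look-alike of the valve_small alone.

How it is judged:
By the outcome, as a careful person would: the job done as asked, in the order asked, and still so for the second after the job is handed in, with the robot touching nothing.
It also fails if it takes over 54 s, if anything falls off the work surface, if the arm or the gripper's body presses on something with over 40 N, if the wrist force passes 120 N, or if a joint passes its speed limit or range.

### The arm

A 6-joint arm with a two-finger parallel gripper is mounted at the origin on the work surface. World frame = base frame: x ahead of the robot, y to its left, z up, the work surface at z = 0. Lengths are in m, angles in rad, forces in N, time in s.
With the tool pointing down it reaches from about 0.275 to 0.85 m from the base axis. Payload 19 kg.
Tool frame: the origin (TCP) lies at the very end of the fingers, on their centre line; the grasp point (between the pads) lies 19 mm behind it (arm.grip_point_offset is the distance from the TCP to the grasp point, in m); z points along the fingers, y is the line along which they close (so a half turn about z gives the same grasp; the last joint's range is limited). The gripper opens to 85 mm and grips with 20 to 120 N. Pads are 22 mm wide; open, the fingers measure 114 mm over their backs; the gripper's body (76 mm by 85 mm) begins 54 mm behind the grasp point. The pads swing forward as they close: fully open they stand 13 mm farther back than shut.
Start: joints at [-1.383, 0.15, 1.437, -0, 1.554, -0.134], TCP at [0.182, -0.545, 0.204] pointing down, gripper open.
Joint ranges: [-2.8, 2.8], [-0.68, 2.1], [0.12, 2.68], [-1.39, 4.53], [0.16, 2.79], [-2.81, 2.81]. Speed limits (rad/s): [1.89, 1.89, 2.22, 3.01, 3.01, 3.01].

### API

Orientations are given as a unit quaternion [x, y, z, w].
In Python, from bench import arm gives the robot as it stands.
- The arm moves only by the tool play_rows, never from a script. Its argument "series" is one flat list of numbers, 5 for each row, row after row: the shift along the tool's x, y, z in units of 0.2 m (1.0 is 0.2 m), then the turn about the tool's z in units of 90 degrees (1.0 is 90 degrees), then the opening, from -1 (shut) to 1 (fully open). In form: [x, y, z, yaw, claw, x, y, z, yaw, claw, ...]. A call has 1 to 10 rows; each row is the pose to reach, as a shift and turn from the pose commanded when the call began, along the tool's axes at that moment; what a row does not reach only later rows make up. A row lasts 1/10 s, in which the tool goes at most 50 mm and 8.59 degrees, less where a joint would pass 70% of its speed; a pose out of reach is approached as far as the arm can. A call with a number of a shift or a turn outside -1 to 1 is refused whole. A call with a gripper value outside its range is refused whole. The fingers move at their own pace and stop on an object; "force" is the grip in N (left out, the last holds). Time passes only in rows, so rows that repeat a pose let the fingers close. It gives the time, the measured TCP pose, the force, the opening and the grip force at its end, in the units of the state.
- arm.get_state(): the state, without advancing time (a new reading comes with each control period).
- arm.snapshot(name): name is "side" or "top"; returns the picture (420x560x3 uint8, red, green, blue); there is no depth.
- arm.get_calibration(name): a dict with "fov_y" (degrees; the focal length in pixels is half the picture's height over the tangent of half this angle, whatever the lens; pixels are square), "cx", "cy" (the principal point, pixels), "rvec" (rotation vector, rad) and "tvec" (3), from world to camera coordinates, as OpenCV has them. Camera axes: x right, y down, z forward; pixel columns grow to the right and rows downward; lengths in m; the calibration is good to about 2 mm. A picture is of the moment at which its call begins. get_calibration takes no time and is no camera call.
- arm.job_done(): hands the job in; it is judged then, once.
Trained networks look in the newest picture that a camera, given by its name, has taken for a name from the list of things; names that differ only in an ending like _2 or _b are one class to them, and where a whole thing is asked for, a point or a joint stands for the part that bears it (a point fixed in the world has none). Each returns a list of dicts, best first, with "p" (0 to 1); they miss things now and then, are a little off and sometimes report something else, mostly with a low value. They report only what shows in the picture. A call takes as long as a camera call. They do not tell look-alikes from the thing itself.
- arm.find_in(camera, name): "bbox" ([left, top, right, bottom] in pixels, round what is visible of it).
- arm.regions_of(camera, name): "region" (420x560 bool, what is visible of it) and "bbox" ([left, top, right, bottom] in pixels, round what is visible of it).
The state is a dict: "clock": time; "q": joint angles; "joint_velocities": joint speeds; "joint_torque": joint torques, N m; "eef_pos": TCP position; "tool_rot": TCP orientation; "ft_force": force on the tool from outside, world axes, zero at the start; "wrist_torque": the same for the moment, N m; "finger_gap": opening from 0.0 (shut) to 1.0 (fully open); "grasp_force": force on a finger pad.
Only numpy, scipy, OpenCV 4.12 (cv2) and the standard library are available. Lean on these libraries where they do the work, as an engineer would, in place of code of your own. Each camera call takes 0.05 s, during which the arm holds its last target. There are 200 camera calls.

## Working session

There is one attempt and no reset: what is moved stays moved. The work goes in short steps, Python scripts to look and compute and a tool call to move; the robot and the scene stay as the last step left them, time stands still between calls to the robot, and variables do not carry over. Pictures are saved under pics/ and viewed, at most 10 in all, crops included, and the job is handed in when it is done.

Besides the shell and the picture viewer there is one more tool, called after ">>>" as name(argument=value, ...) on one line, values as JSON. play_rows: Moves the arm, as the interface text tells. Shifts and turns lie within -1 to 1; 1 stands for 0.2 m of shift or 90 degrees of turn. Its arguments: {"type":"object","properties":{"series":{"type":"array","items":{"type":"number","minimum":-1,"maximum":1}},"force":{"type":"number"}},"required":["series"]}

```bash
mkdir -p pics; ls
python3 - <<'E'
from bench import arm
import cv2,numpy as np
for c in("side","top"):
    im=arm.snapshot(c); cv2.imwrite(f"pics/{c}0.png",im[:,:,::-1])
    k=arm.get_calibration(c); print(c,k)
    for n in("valve_small","valve_big_a","rack","stand","keeper","indicator","indicator_knob"):
        print(n,[(round(d["p"],2),np.round(d["bbox"]).tolist()) for d in arm.find_in(c,n)])
print(arm.get_state(),arm.grip_point_offset)
E
```

```text
pics
side {'fov_y': 46.76760548265292, 'cx': 275.8053820962056, 'cy': 206.27227807400385, 'rvec': array([ 0.99598373, -2.30551808,  1.15977549]), 'tvec': array([0.29880476, 0.29203443, 0.96856304])}
valve_small [(0.94, [228.0, 288.0, 304.0, 324.0]), (0.66, [377.0, 220.0, 415.0, 226.0]), (0.54, [303.0, 156.0, 314.0, 167.0])]
valve_big_a [(0.56, [258.0, 172.0, 309.0, 210.0]), (0.48, [281.0, 164.0, 311.0, 184.0])]
rack [(0.84, [259.0, 170.0, 314.0, 224.0])]
stand [(0.66, [146.0, 185.0, 255.0, 296.0])]
keeper [(0.76, [179.0, 215.0, 241.0, 252.0])]
indicator [(0.57, [149.0, 186.0, 177.0, 224.0])]
indicator_knob [(0.95, [151.0, 182.0, 174.0, 222.0]), (0.62, [284.0, 163.0, 314.0, 184.0])]
top {'fov_y': 53.28857981227616, 'cx': 286.54982890305627, 'cy': 208.41197709956865, 'rvec': array([ 2.18995001, -2.13735212,  0.09173232]), 'tvec': array([-0.03046611,  0.47806962,  1.06208265])}
valve_small [(0.9, [395.0, 147.0, 409.0, 215.0]), (0.66, [195.0, 245.0, 221.0, 291.0]), (0.54, [354.0, 253.0, 403.0, 300.0])]
valve_big_a [(0.85, [322.0, 152.0, 346.0, 216.0]), (0.75, [356.0, 144.0, 380.0, 215.0]
[... 283 characters left out ...]
,  1.50475566e-01,  1.43738876e+00,  1.30436937e-05,
        1.55378624e+00, -1.34017501e-01]), 'joint_velocities': array([ 7.01150110e-04, -1.61695324e-03, -4.34829561e-05, -1.65257896e-03,
       -1.18610116e-03, -5.34163046e-04]), 'joint_torque': array([-1.53216235e-03, -7.12751269e+01, -5.71027064e+01, -1.59902784e-04,
        1.73425429e-03,  5.07016040e-06]), 'eef_pos': array([ 0.18184106, -0.54546419,  0.20418609]), 'tool_rot': array([ 9.87081808e-01,  1.60217049e-01,  5.73994492e-06, -2.91198756e-05]), 'ft_force': array([ 0.24623994,  0.51354496, -0.40311142]), 'wrist_torque': array([ 0.02460244,  0.03242993, -0.01785953]), 'grasp_force': 0.0, 'finger_gap': 0.9996706357396276} 0.0187
```

Run:
```python
import cv2,numpy as np
a=cv2.imread("pics/side0.png");b=cv2.imread("pics/top0.png")
t=cv2.resize(b[130:310,150:440],(800,497),interpolation=cv2.INTER_CUBIC);cv2.imwrite("pics/t1.png",t)
s=cv2.resize(a[140:340,140:430],(800,552),interpolation=cv2.INTER_CUBIC);cv2.imwrite("pics/s1.png",s)
```

```text
(no output)
```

View pics/t1.png

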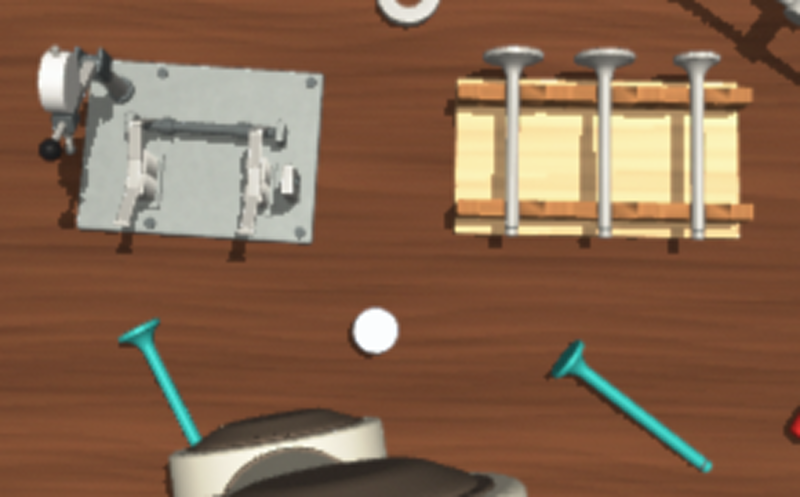

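View pics/s1.png

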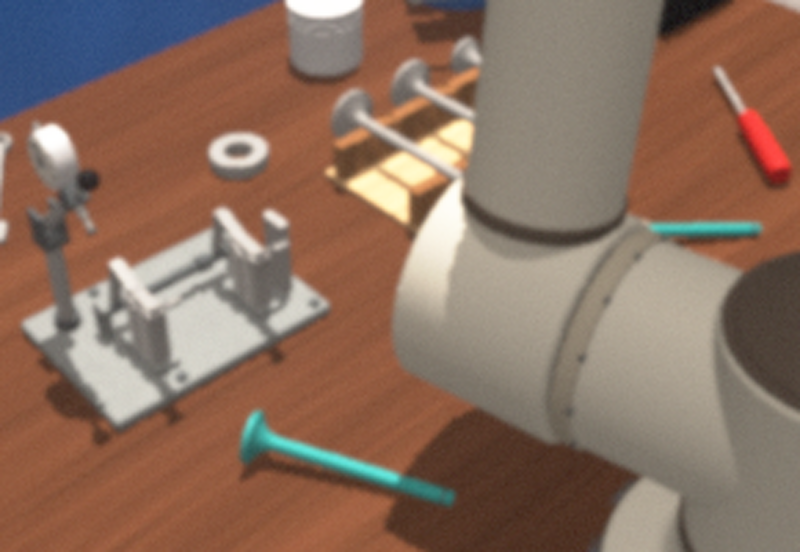

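The top crop shows three steel valves in the rack, at full-picture columns about 336, 369 and 402. Their heads look about 21, 22 and 16 px wide, so the rightmost, (395–409, 147–215), fits valve_small. The turquoise ones at about (200, 270) and (380, 275) are look-alikes. The stand is at about (215, 185), its stop to the right and its indicator to the left. Next come enlarged crops to confirm this and to pick features.

```bash
cat > h.py <<'E'
import cv2,numpy as np
from bench import arm
def cam(c):
    k=arm.get_calibration(c); f=210/np.tan(np.radians(k["fov_y"]/2))
    return np.array([[f,0,k["cx"]],[0,f,k["cy"]],[0,0,1]]),np.array(k["rvec"]),np.array(k["tvec"])
def proj(c,P):
    K,r,t=cam(c); return cv2.projectPoints(np.array(P,float).reshape(-1,1,3),r,t,K,None)[0].reshape(-1,2)
def onplane(c,uv,z):
    K,r,t=cam(c); R=cv2.Rodrigues(r)[0]; o=-R.T@t
    d=(R.T@np.linalg.inv(K)@np.c_[np.array(uv,float).reshape(-1,2),np.ones(len(np.array(uv).reshape(-1,2)))].T).T
    return o+d*((z-o[2])/d[:,2])[:,None]
E
python3 - <<'E'
from h import *
b=cv2.imread("pics/top0.png");a=cv2.imread("pics/side0.png")
def crop(im,x0,y0,x1,y1,s,n):
    t=cv2.resize(im[y0:y1,x0:x1],None,fx=s,fy=s,interpolation=cv2.INTER_CUBIC)
    for x in range(-(-x0//10)*10,x1,10): cv2.line(t,((x-x0)*s,0),((x-x0)*s,6 if x%50 else 16),(0,255,255),1)
    for y in range(-(-y0//10)*10,y1,10): cv2.line(t,(0,(y-y0)*s),(6 if y%50 else 16,(y-y0)*s),(0,255,255),1)
    cv2.imwrite(n,t)
crop(b,160,142,272,224,7,"pics/ts.png"); crop(a,142,180,262,298,5,"pics/ss.png")
crop(b,310,140,430,222,6,"pics/tr.png")
for z in (0,.048,.075):print(z,np.round(onplane("top",[[215,185],[402,180],[402,217]],z),3).tolist())
arm.snapshot("top")
for n in("valve_small","valve_big_a"):
  for d in arm.regions_of("top",n):
    r=d["region"]; ys,xs=np.nonzero(r); P=onplane("top",np.c_[xs,ys],.048)[:,:2]
    m=P.mean(0); w,v=np.linalg.eigh(np.cov((P-m).T)); q=(P-m)@v[:,1]*np.sign(v[0,1])
    w2=(P-m)@v[:,0]
    # axis from stem part only
    print(n,round(d["p"],2),[int(x) for x in d["bbox"]],"mean",m.round(4),"ang",np.degrees(np.arctan2(v[1,1],v[0,1])).round(1)%180,"len",q.min().round(3),q.max().round(3),"wid",np.ptp(w2).round(3))
E
```

```text
0 [[0.539, 0.174, 0.0], [0.564, -0.323, 0.0], [0.465, -0.323, 0.0]]
0.048 [[0.532, 0.165, 0.048], [0.556, -0.311, 0.048], [0.461, -0.311, 0.048]]
0.075 [[0.528, 0.16, 0.075], [0.551, -0.304, 0.075], [0.459, -0.304, 0.075]]
valve_small 0.81 [353, 253, 407, 299] mean [ 0.3174 -0.2413] ang 53.0 len -0.099 0.067 wid 0.037
valve_small 0.58 [397, 148, 407, 212] mean [ 0.5604 -0.3105] ang 0.19999999999998863 len -0.094 0.076 wid 0.033
valve_small 0.58 [196, 248, 220, 292] mean [0.3317 0.1751] ang 28.80000000000001 len -0.07 0.046 wid 0.036
valve_small 0.33 [164, 146, 183, 188] mean [0.583  0.2766] ang 175.5 len -0.06 0.042 wid 0.051
valve_big_a 0.95 [356, 144, 377, 214] mean [ 0.5699 -0.2271] ang 179.8 len -0.106 0.07 wid 0.056
valve_big_a 0.91 [325, 150, 346, 214] mean [ 0.566  -0.1417] ang 179.9 len -0.101 0.072 wid 0.051
```

View pics/ts.png

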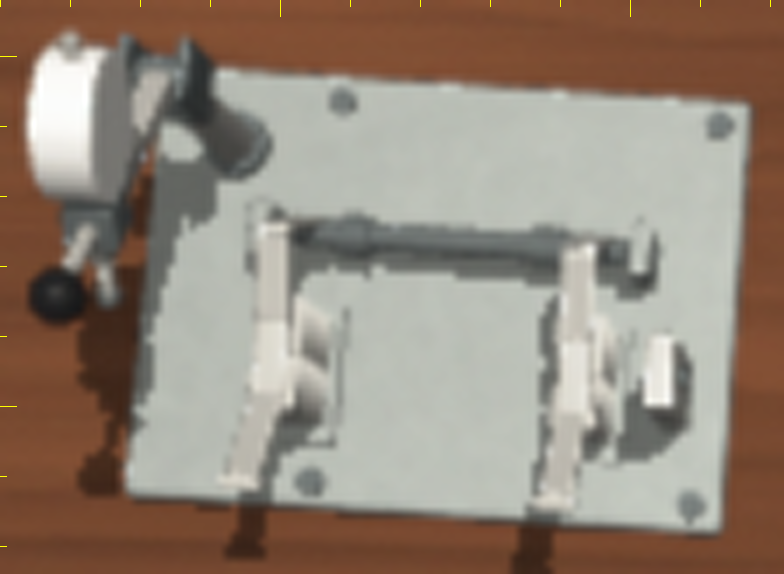

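View pics/ss.png

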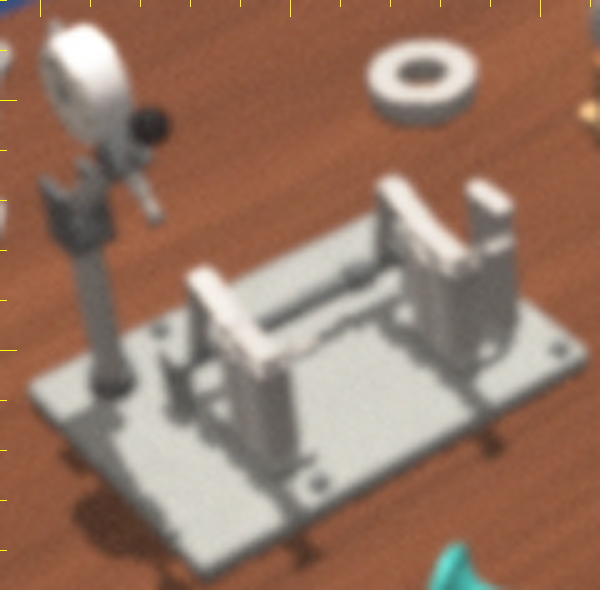

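View pics/tr.png

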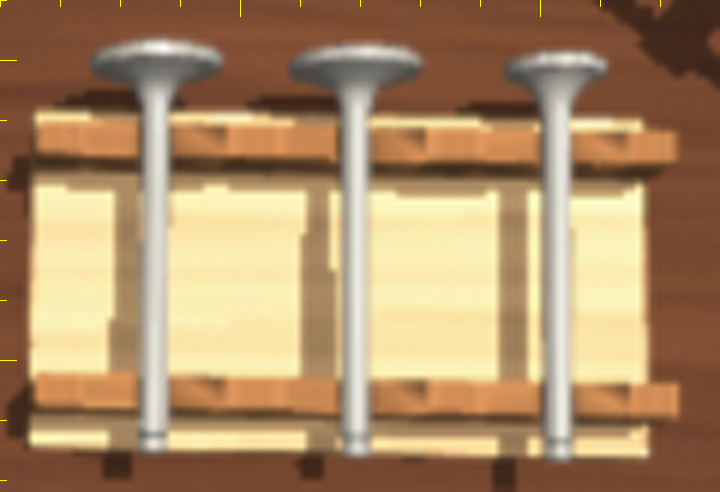

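The rightmost valve, head at about (402.5, 150) and about 16.5 px wide against 22 px for the others, is confirmed as valve_small. I'm now fitting the stand pose from the picked features.

```bash
cat > fit.py <<'E'
from h import *
from scipy.optimize import least_squares
def T(u,v): return ("top",160+(u+.5)/7-.5,142+(v+.5)/7-.5)
def S(u,v): return ("side",142+(u+.5)/5-.5,180+(v+.5)/5-.5)
def pts(p):
    bx,by,th=p[3:]
    base=lambda sx,sy,z=.012:(bx+sx*.0825,by+sy*.1125,z)
    kn=(.085-.13*np.cos(th),.088,.125+.13*np.sin(th))
    return [(T(750,103),base(1,-1)),(T(720,532),base(-1,-1)),(T(126,494),base(-1,1)),
     (S(205,572),base(-1,1)),(S(588,352),base(-1,-1)),(S(30,388),base(1,1)),
     (T(240,485),(-.05,.054,.104)),(T(555,507),(-.05,-.054,.104)),
     (T(650,335),(.013,-.080,.090)),(T(642,407),(-.013,-.080,.090)),
     (S(512,210),(-.013,-.080,.090)),
     (T(57,296),kn),(S(150,126),kn)]
def W(p,P):
    c,s=np.cos(p[2]),np.sin(p[2]); return (p[0]+c*P[0]-s*P[1],p[1]+s*P[0]+c*P[1],P[2])
def res(p):
    return np.concatenate([proj(o[0],[W(p,P)])[0]-o[1:] for o,P in pts(p)])
r=least_squares(res,[.53,.16,0,0,0,.8],loss="soft_l1")
E
python3 - <<'E'
from fit import *
print(r.x.round(4),np.degrees(r.x[2])); print(res(r.x).reshape(-1,2).round(1))
uv=[[310+(u+.5)/6-.5,140+(v+.5)/6-.5] for u,v in((560,460),(557,200),(558,300),(559,400))]
print("tip etc",onplane("top",uv,.05).round(4))
uv=[[310+(u+.5)/6-.5,140+(v+.5)/6-.5] for u,v in((507,68),(607,68))]
print("head",onplane("top",uv,.048).round(4))
# rail tops z=.05: corners
uv=[[310+(u+.5)/6-.5,140+(v+.5)/6-.5] for u,v in((38,390),(678,400),(38,137),(678,147))]
print("rails",onplane("top",uv,.05).round(4))
E
```

```text
[ 0.5067  0.1455 -0.0368  0.032   0.008   0.8064] -2.109490352919183
[[ 0.2  0.1]
 [ 0.3  0.7]
 [-0.2  0.9]
 [-0.7 -0.4]
 [ 0.3 -0.5]
 [-1.5 -0.6]
 [ 0.6  0.3]
 [ 0.3 -0.1]
 [-0.1  0. ]
 [ 0.3  0.2]
 [-3.3  0.3]
 [ 0.3  0.6]
 [-0.7 -0.2]]
tip etc [[ 0.4632 -0.3125  0.05  ]
 [ 0.5737 -0.3115  0.05  ]
 [ 0.5309 -0.3118  0.05  ]
 [ 0.4885 -0.3121  0.05  ]]
head [[ 0.6307 -0.2909  0.048 ]
 [ 0.6316 -0.3334  0.048 ]]
rails [[ 0.4875 -0.0933  0.05  ]
 [ 0.4896 -0.3619  0.05  ]
 [ 0.5959 -0.0913  0.05  ]
 [ 0.5976 -0.3627  0.05  ]]
```

>>> play_rows(series=[1,-0.25,0,0.2,0.2,1,-0.25,0,0.2,0.2,1,-0.25,0,0.2,0.2,1,-0.25,0,0.2,0.2,1,-0.25,0,0.2,0.2,1,-0.25,0,0.2,0.2,1,-0.25,0,0.2,0.2], force=80)

```text
clock: 1.65
eef_pos: [0.3554, -0.4351, 0.2041]
tool_rot: [1.0, 0.004, -0.0, 0.0]
ft_force: [-0.0, -0.0, -0.2]
finger_gap: 0.599
grasp_force: 0.0
```

```bash
cat > go.py <<'E'
import sys,numpy as np
from bench import arm
from scipy.spatial.transform import Rotation as Ro
def go(*a):
    s=arm.get_state();p=s["eef_pos"];M=Ro.from_quat(s["tool_rot"]).as_matrix();x=M[:,0];yaw=np.degrees(np.arctan2(x[1],x[0]))
    print("t",s["clock"],"p",p.round(4),"yaw",yaw.round(2),"F",s["ft_force"].round(1),"gap",round(s["finger_gap"]*85,1),"gf",round(s["grasp_force"],1))
    if len(a)>=4: print("shift units",(M.T@(np.array(a[:3])-p)/.2).round(3),"turn",round((yaw-a[3])/90,4))
if __name__=="__main__": go(*map(float,sys.argv[1:]))
E
python3 go.py .548 -.312 .12 .4
```

```text
t 1.65 p [ 0.3554 -0.4351  0.2041] yaw 0.47 F [-0.  -0.  -0.2] gap 50.9 gf 0.0
shift units [ 0.968 -0.608  0.42 ] turn 0.0008
```

>>> play_rows(series=[0.968,-0.608,0.42,0,0.2,0.968,-0.608,0.42,0,0.2,0.968,-0.608,0.42,0,0.2,0.968,-0.608,0.42,0,0.2,0.968,-0.608,0.42,0,0.2,0.968,-0.608,0.42,0,0.2,0.968,-0.608,0.42,0,0.2,0.968,-0.608,0.42,0,0.2])

```text
clock: 2.45
eef_pos: [0.5474, -0.3133, 0.1207]
tool_rot: [1.0, 0.003, 0.0, 0.0]
ft_force: [-0.1, -0.0, 0.4]
finger_gap: 0.601
grasp_force: 0.0
```

```bash
python3 go.py .548 -.312 .032 .4
python3 - <<'E'
from h import *
for c in("side","top"):
    cv2.imwrite(f"pics/{c}1.png",arm.snapshot(c)[:,:,::-1])
a=cv2.imread("pics/side1.png")[120:260,230:380];b=cv2.imread("pics/top1.png")[100:240,310:460]
cv2.imwrite("pics/c1.png",np.hstack([cv2.resize(i,(400,373),interpolation=cv2.INTER_CUBIC) for i in(a,b)]))
E
```

```text
t 2.45 p [ 0.5474 -0.3133  0.1207] yaw 0.34 F [-0.1 -0.   0.4] gap 51.1 gf 0.0
shift units [ 0.003 -0.007  0.443] turn -0.0006
```

View pics/c1.png

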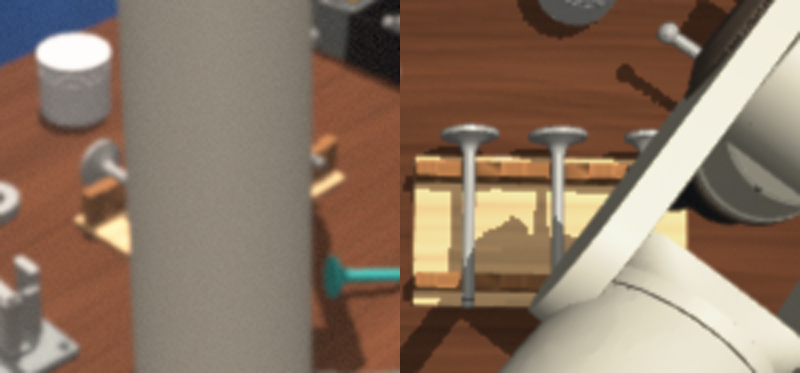

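The arm hides the target valve in both views: only its head, at crop (645, 135), shows at the gripper's edge. I'm descending on the measured pose.

>>> play_rows(series=[0,-0.006,0.2,0,0.2,0,-0.006,0.35,0,0.2,0,-0.006,0.443,0,0.2,0,-0.006,0.443,0,0.2,0,-0.006,0.443,0,-1,0,-0.006,0.443,0,-1,0,-0.006,0.443,0,-1,0,-0.006,0.443,0,-1,0,-0.006,0.443,0,-1,0,-0.006,0.443,0,-1], force=80)

```text
clock: 3.55
eef_pos: [0.5485, -0.3105, 0.0318]
tool_rot: [1.0, 0.004, 0.0, 0.0]
ft_force: [-1.0, -0.2, -0.7]
finger_gap: -0.002
grasp_force: 0.0
```

```bash
python3 go.py .548 -.312 .18 .4
```

```text
t 3.55 p [ 0.5485 -0.3105  0.0318] yaw 0.44 F [-1.  -0.2 -0.7] gap -0.1 gf 0.0
shift units [-0.002  0.008 -0.741] turn 0.0005
```

Run:
```python
from h import *
for c in("side","top"):
    cv2.imwrite(f"pics/{c}2.png",arm.snapshot(c)[:,:,::-1])
a=cv2.imread("pics/side2.png")[120:270,200:400];b=cv2.imread("pics/top2.png")[90:240,300:500]
cv2.imwrite("pics/c2.png",np.hstack([cv2.resize(i,(400,300),interpolation=cv2.INTER_CUBIC) for i in(a,b)]))
K,r,t=cam("side");print("side cam",(-cv2.Rodrigues(r)[0].T@t).round(3))
K,r,t=cam("top");print("top cam",(-cv2.Rodrigues(r)[0].T@t).round(3))
print(proj("top",[[.548,-.311,.032],[.548,-.311,.2],[.463,-.312,.05],[.632,-.312,.05]]).round())
```

```text
side cam [-0.251  0.625  0.812]
top cam [ 0.372 -0.036  1.104]
[[400. 184.]
 [420. 172.]
 [403. 216.]
 [403. 150.]]
```

View pics/c2.png

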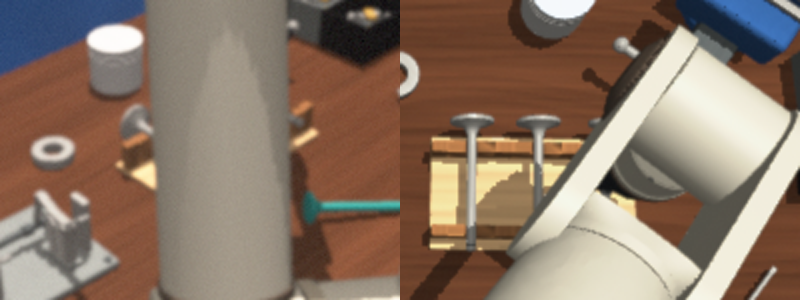

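>>> play_rows(series=[0,0,0,0,0.2,0,0,0,0,0.2,0,0,0,0,0.2,0,0,0,0,0.2,0,0,-0.2,0,0.2,0,0,-0.45,0,0.2,-0.2,0.3,-0.7,0,0.2,-0.6,0.6,-0.7,0,0.2,-1,0.8,-0.7,0,0.2,-1,0.8,-0.7,0,0.2])

```text
clock: 4.65
eef_pos: [0.405, -0.4344, 0.1665]
tool_rot: [1.0, 0.004, 0.0, 0.0]
ft_force: [0.4, -0.9, -0.1]
finger_gap: 0.6
grasp_force: 0.0
```

>>> play_rows(series=[-0.2,0.2,0,0,0.2,-0.5,0.3,0,0,0.2,-0.5,0.3,0,0,0.2])

```text
clock: 4.95
eef_pos: [0.3035, -0.4959, 0.1661]
tool_rot: [1.0, 0.002, -0.0, 0.0]
ft_force: [0.1, 1.0, 0.0]
finger_gap: 0.602
grasp_force: 0.0
```

```bash
python3 go.py
python3 - <<'E'
from h import *
for c in("side","top"):
    cv2.imwrite(f"pics/{c}3.png",arm.snapshot(c)[:,:,::-1])
a=cv2.imread("pics/side3.png")[100:300,200:400];b=cv2.imread("pics/top3.png")[120:270,300:450]
cv2.imwrite("pics/c3.png",np.hstack([cv2.resize(i,(400,400),interpolation=cv2.INTER_CUBIC) for i in(a,b)]))
E
```

```text
t 4.95 p [ 0.3035 -0.4959  0.1661] yaw 0.28 F [0.1 1.  0. ] gap 51.2 gf 0.0
```

View pics/c3.png

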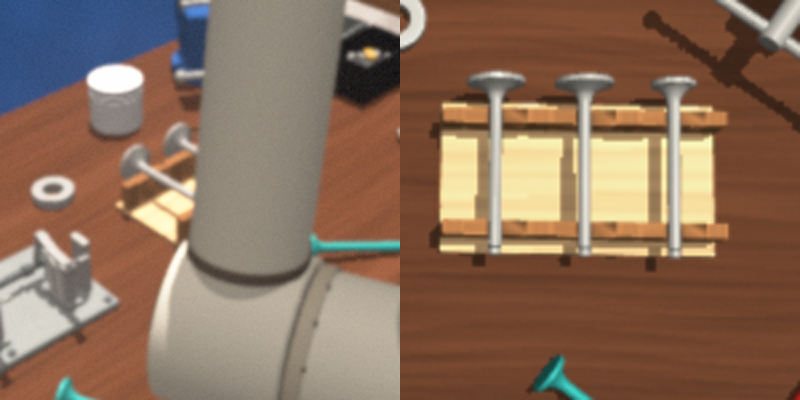

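The small valve still lies where it was, at about (403, 148–216), so the fingers closed on nothing. Next I'm checking the commanded tool point against the pictures.

Run:
```python
from h import *
s=arm.get_state();p=s["eef_pos"]
from scipy.spatial.transform import Rotation as Ro
def panel(f,c,P,w=75):
    im=cv2.imread(f); uv=proj(c,P); x0=int(np.clip(uv[0,0]-w,0,560-2*w)); y0=int(np.clip(uv[0,1]-w*.75,0,420-1.5*w))
    cr=cv2.resize(im[y0:y0+int(1.5*w),x0:x0+2*w],(400,300),interpolation=cv2.INTER_CUBIC); k=200/w
    print(f,uv.round(),x0,y0)
    for i,(u,v) in enumerate(uv): cv2.circle(cr,(int((u-x0+.5)*k),int((v-y0+.5)*k)),3,[(0,0,255),(0,255,0),(255,0,0),(0,255,255)][i],-1)
    return cr
def pts(p,yaw): # tcp, up 73mm (body front), +-y open finger
    c,sn=np.cos(yaw),np.sin(yaw); y=np.array([sn,-c,0])
    return [p,p+[0,0,.073],p+.025*y,p-.025*y]
a=panel("pics/top3.png","top",pts(p,0)); b=panel("pics/side3.png","side",pts(p,0))
p0=np.array([.18184,-.54546,.20419]); c=panel("pics/top0.png","top",pts(p0,.322))
p2=np.array([.5485,-.3105,.0318]); d=panel("pics/top2.png","top",pts(p2,0),60)
cv2.imwrite("pics/c4.png",np.vstack([np.hstack([a,b]),np.hstack([c,d])]))
```

```text
pics/top3.png [[501. 286.]
 [519. 289.]
 [512. 286.]
 [489. 286.]] 410 229
pics/side3.png [[442. 142.]
 [447. 117.]
 [447. 139.]
 [437. 145.]] 367 85
pics/top0.png [[536. 348.]
 [558. 357.]
 [547. 344.]
 [524. 352.]] 410 291
pics/top2.png [[400. 184.]
 [408. 179.]
 [410. 184.]
 [390. 184.]] 340 138
```

View pics/c4.png

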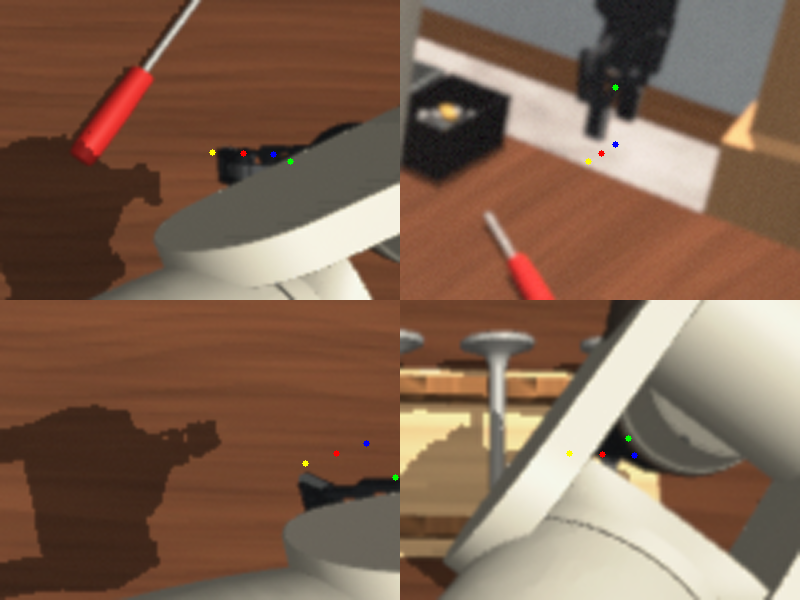

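The fingertips show about 10 px higher in the side view (crop about (610, 127)) than the reported tool point (601, 153). That means the real tips are roughly 20 mm above the reported TCP, which explains the empty grasp. A gentle touch on the bare table with the fingers shut will measure this offset.

>>> play_rows(series=[0,0,0.3,0,-1,0,0,0.6,0,-1,0,0,0.7,0,-1,0,0,0.7,0,-1,0,0,0.72,0,-1,0,0,0.74,0,-1,0,0,0.76,0,-1,0,0,0.78,0,-1,0,0,0.8,0,-1])

```text
clock: 5.95
eef_pos: [0.3072, -0.4946, 0.0066]
tool_rot: [1.0, 0.004, 0.0, 0.0]
ft_force: [0.2, -0.6, 0.2]
finger_gap: -0.001
grasp_force: 0.0
```

>>> play_rows(series=[0,0,0.01,0,-1,0,0,0.02,0,-1,0,0,0.03,0,-1,0,0,0.04,0,-1,0,0,0.05,0,-1])

```text
clock: 6.45
eef_pos: [0.307, -0.4944, -0.004]
tool_rot: [1.0, 0.004, 0.0, -0.0]
ft_force: [-0.4, -0.5, 0.2]
finger_gap: -0.001
grasp_force: 0.0
```

>>> play_rows(series=[0,0,0.01,0,-1,0,0,0.02,0,-1,0,0,0.03,0,-1,0,0,0.04,0,-1])

```text
clock: 6.85
eef_pos: [0.307, -0.4943, -0.012]
tool_rot: [1.0, 0.004, 0.0, -0.0]
ft_force: [0.0, -0.2, 0.2]
finger_gap: -0.003
grasp_force: 0.0
```

>>> play_rows(series=[0,0,0.01,0,-1,0,0,0.02,0,-1])

```text
clock: 7.05
eef_pos: [0.307, -0.4943, -0.016]
tool_rot: [1.0, 0.004, 0.0, -0.0]
ft_force: [-0.6, -0.2, 0.2]
finger_gap: 0.002
grasp_force: 0.0
```

>>> play_rows(series=[0,0,0.01,0,-1,0,0,0.02,0,-1])

```text
clock: 7.25
eef_pos: [0.307, -0.4943, -0.02]
tool_rot: [1.0, 0.004, -0.0, -0.0]
ft_force: [-0.8, -0.3, -0.2]
finger_gap: 0.001
grasp_force: 0.0
```

>>> play_rows(series=[0,0,0.005,0,-1,0,0,0.01,0,-1])

```text
clock: 7.45
eef_pos: [0.307, -0.4943, -0.0219]
tool_rot: [1.0, 0.004, -0.0, -0.0]
ft_force: [-0.7, 0.1, 0.6]
finger_gap: 0.001
grasp_force: 0.0
```

>>> play_rows(series=[0,0,0.005,0,-1,0,0,0.01,0,-1])

```text
clock: 7.65
eef_pos: [0.307, -0.4943, -0.0239]
tool_rot: [1.0, 0.004, 0.0, -0.0]
ft_force: [0.1, -0.7, -0.2]
finger_gap: 0.003
grasp_force: 0.0
```

>>> play_rows(series=[0,0,0.005,0,-1])

```text
clock: 7.75
eef_pos: [0.307, -0.4943, -0.0249]
tool_rot: [1.0, 0.004, 0.0, -0.0]
ft_force: [0.1, -0.3, 0.5]
finger_gap: -0.001
grasp_force: 0.0
```

>>> play_rows(series=[0,0,0.005,0,-1,0,0,0.01,0,-1])

```text
clock: 7.95
eef_pos: [0.307, -0.4943, -0.0269]
tool_rot: [1.0, 0.004, 0.0, -0.0]
ft_force: [-0.0, 0.5, -0.0]
finger_gap: 0.003
grasp_force: 0.0
```

>>> play_rows(series=[0,0,0.005,0,-1,0,0,0.01,0,-1])

```text
clock: 8.15
eef_pos: [0.3071, -0.4945, -0.0273]
tool_rot: [1.0, 0.004, 0.0, 0.0]
ft_force: [-8.0, 14.8, 40.7]
finger_gap: -0.002
grasp_force: 20.5
```

>>> play_rows(series=[0,0,0.005,0,-1,0,0,0.01,0,-1])

```text
clock: 8.35
eef_pos: [0.3071, -0.4947, -0.0273]
tool_rot: [1.0, 0.004, 0.0, 0.001]
ft_force: [-14.6, 26.0, 70.6]
finger_gap: -0.0
grasp_force: 35.4
```

Contact came at reported z = -0.027, so the true tips are 27 mm higher than reported. Lifting off the table now.

>>> play_rows(series=[0,0,-0.25,0,-1,0,0,-0.5,0,0.2,0,0,-0.62,0,0.2,0.5,-0.4,-0.62,0,0.2,1,-0.8,-0.62,0,0.2,1,-0.91,-0.62,0,0.2,1,-0.91,-0.62,0,0.2,1,-0.91,-0.62,0,0.2,1,-0.91,-0.62,0,0.2,1,-0.91,-0.62,0,0.2])

```text
clock: 9.35
eef_pos: [0.5074, -0.3084, 0.093]
tool_rot: [1.0, 0.006, 0.0, -0.0]
ft_force: [-1.0, -0.6, -0.4]
finger_gap: 0.598
grasp_force: 0.0
```

```bash
python3 go.py .548 -.312 .005 .4
```

```text
t 9.35 p [ 0.5074 -0.3084  0.093 ] yaw 0.63 F [-1.  -0.6 -0.4] gap 50.8 gf 0.0
shift units [0.203 0.02  0.44 ] turn 0.0026
```

>>> play_rows(series=[0.203,0.02,0,0,0.2,0.203,0.02,0,0,0.2,0.203,0.02,0,0,0.2,0.203,0.02,0.2,0,0.2,0.203,0.02,0.2,0,0.2])

```text
clock: 9.85
eef_pos: [0.5433, -0.3135, 0.0491]
tool_rot: [1.0, 0.003, -0.003, -0.002]
ft_force: [-0.3, 0.8, -0.3]
finger_gap: 0.599
grasp_force: 0.0
```

```bash
python3 go.py .548 -.312 .005 .4
```

```text
t 9.85 p [ 0.5433 -0.3135  0.0491] yaw 0.39 F [-0.3  0.8 -0.3] gap 50.9 gf 0.0
shift units [ 0.025 -0.006  0.22 ] turn -0.0001
```

>>> play_rows(series=[0.005,0,0.1,0,0.2,0.005,0,0.22,0,0.2,0.005,0,0.22,0,0.2,0.005,0,0.22,0,-1,0.005,0,0.22,0,-1,0.005,0,0.22,0,-1,0.005,0,0.22,0,-1,0.005,0,0.22,0,-1,0.005,0,0.22,0,-1], force=80)

```text
clock: 10.75
eef_pos: [0.5477, -0.3143, 0.011]
tool_rot: [1.0, 0.004, 0.001, 0.0]
ft_force: [-3.0, 6.8, 10.0]
finger_gap: 0.108
grasp_force: 78.3
```

```bash
python3 go.py .548 -.312 .15 .4
```

```text
t 10.75 p [ 0.5477 -0.3143  0.011 ] yaw 0.45 F [-3.   6.8 10. ] gap 9.2 gf 78.3
shift units [ 0.002 -0.011 -0.695] turn 0.0005
```

>>> play_rows(series=[0,0,-0.1,0,-1,0,0,-0.25,0,-1,0,0,-0.45,0,-1,0,0,-0.7,0,-1,0,0,-0.7,0,-1,0,0,-0.7,0,-1])

```text
clock: 11.35
eef_pos: [0.5475, -0.3148, 0.1508]
tool_rot: [1.0, 0.004, 0.001, 0.001]
ft_force: [0.5, -0.5, -4.5]
finger_gap: 0.106
grasp_force: 78.9
```

```bash
python3 - <<'E'
from h import *
from fit import W,r
p=r.x
# approach: stand frame stem origin at x=-0.10, y=+0.006; tool at valve x=+5mm
for P in((-.11,.011,.12),(-.09,.011,.0),(0,.011,0),(.088-.0,0,0)): print(P,np.round(W(p,P),4))
print("hdg",90+np.degrees(p[2]))
E
python3 go.py .397 .16 .15 88.3
```

```text
(-0.11, 0.011, 0.12) [0.3972 0.1605 0.12  ]
(-0.09, 0.011, 0.0) [0.4172 0.1598 0.    ]
(0, 0.011, 0) [0.5071 0.1565 0.    ]
(0.088, 0, 0) [0.5947 0.1422 0.    ]
hdg 87.89050964708082
t 11.35 p [ 0.5475 -0.3148  0.1508] yaw 0.44 F [ 0.5 -0.5 -4.5] gap 9.0 gf 78.9
shift units [-7.340e-01 -2.379e+00 -1.000e-03] turn -0.9762
```

>>> play_rows(series=[-0.2,-0.1,0,-0.09,-1,-0.4,-0.2,0,-0.19,-1,-0.6,-0.4,0,-0.28,-1,-0.74,-0.6,0,-0.38,-1,-0.74,-0.8,0,-0.47,-1,-0.74,-1,0,-0.57,-1,-0.74,-1,0,-0.66,-1,-0.74,-1,0,-0.76,-1,-0.74,-1,0,-0.85,-1,-0.74,-1,0,-0.94,-1])

```text
clock: 12.35
eef_pos: [0.3971, -0.1152, 0.148]
tool_rot: [0.735, 0.678, -0.0, -0.001]
ft_force: [-0.1, 0.2, -3.0]
finger_gap: 0.101
grasp_force: 78.9
```

```bash
python3 go.py .397 .16 .15 87.9
```

```text
t 12.35 p [ 0.3971 -0.1152  0.148 ] yaw 85.4 F [-0.1  0.2 -3. ] gap 8.6 gf 78.9
shift units [ 1.372 -0.111 -0.009] turn -0.0278
```

>>> play_rows(series=[0.25,-0.03,0,-0.0278,-1,0.5,-0.06,0,-0.0278,-1,0.75,-0.1,0,-0.0278,-1,1,-0.111,0,-0.0278,-1,1,-0.111,0,-0.0278,-1,1,-0.111,0,-0.0278,-1])

```text
clock: 12.95
eef_pos: [0.392, 0.0867, 0.1482]
tool_rot: [0.721, 0.693, -0.001, -0.001]
ft_force: [-0.8, -0.2, -2.5]
finger_gap: 0.104
grasp_force: 78.9
```

```bash
python3 go.py .397 .16 .15 87.9
```

```text
t 12.95 p [0.392  0.0867 0.1482] yaw 87.75 F [-0.8 -0.2 -2.5] gap 8.8 gf 78.9
shift units [ 0.367  0.01  -0.009] turn -0.0017
```

>>> play_rows(series=[0.2,0.01,0,-0.0017,-1,0.367,0.01,0,-0.0017,-1,0.367,0.01,0,-0.0017,-1,0.367,0.01,0,-0.0017,-1])

```text
clock: 13.35
eef_pos: [0.3979, 0.1579, 0.1485]
tool_rot: [0.721, 0.693, -0.001, -0.0]
ft_force: [0.6, -1.3, -3.4]
finger_gap: 0.102
grasp_force: 78.9
```

```bash
python3 go.py .397 .16 .055 87.9
python3 - <<'E'
from h import *
for c in("side","top"):
    im=arm.snapshot(c); cv2.imwrite(f"pics/{c}5.png",im[:,:,::-1])
    for d in arm.regions_of(c,"valve_small"):
        ys,xs=np.nonzero(d["region"]); print(c,round(d["p"],2),[int(v) for v in d["bbox"]],len(xs))
        cv2.imwrite(f"pics/r_{c}_{int(d['bbox'][0])}.png",d["region"].astype(np.uint8)*255)
# expected ends: valve axis from reported
y=np.radians(87.8);p=arm.get_state()["eef_pos"];ax=np.array([np.cos(y),np.sin(y),0])
for c in("side","top"): print(c,proj(c,[p+[0,0,.037]+ax*k for k in(-.085,.084)]).round())
E
```

```text
t 13.35 p [0.3979 0.1579 0.1485] yaw 87.68 F [ 0.6 -1.3 -3.4] gap 8.7 gf 78.9
shift units [ 0.011 -0.004  0.467] turn -0.0025
side 0.79 [352, 217, 404, 230] 339
side 0.69 [228, 289, 302, 321] 406
side 0.57 [193, 207, 263, 253] 464
top 0.75 [351, 254, 404, 299] 378
top 0.64 [166, 145, 268, 217] 4762
top 0.52 [223, 294, 229, 310] 50
top 0.47 [218, 232, 241, 240] 137
side [[264. 208.]
 [199. 242.]]
top [[243. 238.]
 [166. 233.]]
```

Run:
```python
from h import *
y=np.radians(87.68);p=np.array([.3979,.1579,.1485+.037]);ax=np.array([np.cos(y),np.sin(y),0])
for c,f in(("side","pics/r_side_193.png"),("top","pics/r_top_218.png")):
    m=cv2.imread(f,0); ys,xs=np.nonzero(m); e=proj(c,[p+ax*k for k in(-.085,.084)]); d=(e[1]-e[0]);L=np.hypot(*d);d/=L;n=np.array([-d[1],d[0]])
    q=np.c_[xs,ys]-e[0]; s=q@d; t=q@n
    print(c,"L",L.round(1),"s range",s.min().round(1),s.max().round(1),"n",n.round(2))
    for a in range(-4,int(L)+8,6):
        k=(s>=a)&(s<a+6)
        if k.sum()>3: print(a,k.sum(),t[k].min().round(1),t[k].max().round(1))
```

```text
side L 73.6 s range 0.8 79.1 n [-0.46 -0.89]
-4 4 -1.5 1.2
2 33 -3.2 1.7
8 33 -3.6 1.8
14 30 -3.6 1.8
20 26 -3.5 0.5
26 6 -3.0 -0.3
38 19 -3.3 1.2
44 31 -3.3 1.2
50 31 -4.1 1.3
56 34 -4.1 1.3
62 40 -5.3 2.3
68 90 -10.6 8.1
74 87 -11.1 8.2
top L 76.7 s range 1.7 25.9 n [ 0.07 -1.  ]
2 35 -3.2 2.1
8 28 -2.6 1.7
14 33 -3.0 2.2
20 38 -3.3 3.0
```

The held valve fits its expected projection within 1–2 px: side (193–263, 207–253), level, head toward +y. It can now go down to the approach height.

>>> play_rows(series=[0.008,-0.004,0.2,-0.0025,-1,0.008,-0.004,0.4,-0.0025,-1,0.008,-0.004,0.492,-0.0025,-1,0.008,-0.004,0.492,-0.0025,-1,0.008,-0.004,0.492,-0.0025,-1])

```text
clock: 14.05
eef_pos: [0.3977, 0.16, 0.0516]
tool_rot: [0.72, 0.694, 0.0, 0.0]
ft_force: [0.5, 1.1, -2.9]
finger_gap: 0.105
grasp_force: 78.8
```

```bash
python3 go.py .507 .1555 .050 87.9
```

```text
t 14.05 p [0.3977 0.16   0.0516] yaw 87.87 F [ 0.5  1.1 -2.9] gap 8.9 gf 78.8
shift units [-0.002  0.547  0.008] turn -0.0003
```

>>> play_rows(series=[0,0.1,0.005,0,-1,0,0.2,0.005,0,-1,0,0.25,0.005,0,-1,0,0.28,0.005,0,-1,0,0.31,0.005,0,-1,0,0.34,0.005,0,-1,0,0.37,0.005,0,-1,0,0.4,0.005,0,-1])

```text
clock: 14.85
eef_pos: [0.4772, 0.1575, 0.0497]
tool_rot: [0.72, 0.694, -0.0, -0.0]
ft_force: [-2.6, -0.3, -4.0]
finger_gap: 0.101
grasp_force: 78.8
```

```bash
python3 go.py .507 .1555 .050 87.9
```

```text
t 14.85 p [0.4772 0.1575 0.0497] yaw 87.92 F [-2.6 -0.3 -4. ] gap 8.6 gf 78.8
shift units [-0.005  0.15  -0.002] turn 0.0002
```

>>> play_rows(series=[0,0.03,0,0,-1,0,0.06,0,0,-1,0,0.09,0,0,-1,0,0.12,0,0,-1,0,0.15,0,0,-1,0,0.15,0,0,-1])

```text
clock: 15.45
eef_pos: [0.5079, 0.1563, 0.0493]
tool_rot: [0.72, 0.694, -0.0, -0.0]
ft_force: [0.8, 1.1, -14.2]
finger_gap: 0.099
grasp_force: 77.9
```

```bash
python3 go.py .507 .1555 .032 87.9
python3 - <<'E'
from h import *
for c in("side","top"):
    im=arm.snapshot(c); cv2.imwrite(f"pics/{c}6.png",im[:,:,::-1])
    print(c,[(round(d["p"],2),[int(v) for v in d["bbox"]]) for d in arm.find_in(c,"keeper")])
E
```

```text
t 15.45 p [0.5079 0.1563 0.0493] yaw 87.91 F [  0.8   1.1 -14.2] gap 8.5 gf 77.9
shift units [-0.004 -0.004  0.087] turn 0.0001
side [(0.51, [175, 214, 230, 244])]
top [(0.81, [232, 167, 247, 203])]
```

Wrist force went from -3 N to -14 N in z, so the keeper is now riding on the stem. Lowering.

>>> play_rows(series=[0,0,0.01,0,-1,0,0,0.02,0,-1,0,0,0.03,0,-1,0,0,0.03,0,-1])

```text
clock: 16.05
eef_pos: [0.5071, 0.1565, 0.0436]
tool_rot: [0.72, 0.694, -0.0, -0.0]
ft_force: [-0.1, 0.5, -9.6]
finger_gap: 0.104
grasp_force: 78.2
```

>>> play_rows(series=[0,0,0.01,0,-1,0,0,0.02,0,-1])

```text
clock: 16.25
eef_pos: [0.5078, 0.1565, 0.0401]
tool_rot: [0.72, 0.694, 0.001, 0.0]
ft_force: [2.7, 0.3, 2.7]
finger_gap: 0.107
grasp_force: 79.7
```

>>> play_rows(series=[0,0,0.005,0,-1,0,0,0.005,0,-1])

```text
clock: 16.45
eef_pos: [0.5084, 0.1565, 0.0395]
tool_rot: [0.72, 0.694, 0.001, 0.001]
ft_force: [6.4, -0.1, -0.1]
finger_gap: 0.106
grasp_force: 79.7
```

>>> play_rows(series=[0,0.007,0,0,-1,0,0.007,0.005,0,-1,0,0.007,0.005,0,-1])

```text
clock: 16.75
eef_pos: [0.5095, 0.1564, 0.0383]
tool_rot: [0.72, 0.694, 0.001, 0.001]
ft_force: [5.6, -0.1, 2.1]
finger_gap: 0.103
grasp_force: 80.0
```

>>> play_rows(series=[0,0.01,0,0,-1,0,0.01,0.005,0,-1,0,0.01,0.005,0,-1])

```text
clock: 17.05
eef_pos: [0.51, 0.1564, 0.0379]
tool_rot: [0.72, 0.694, -0.0, -0.0]
ft_force: [-13.2, -0.8, 23.9]
finger_gap: 0.099
grasp_force: 82.4
```

It has seated: +24 N up with both walls loaded. I'm easing off a little and sliding toward the end stop.

>>> play_rows(series=[0,-0.004,-0.006,0,-1,-0.01,-0.004,-0.006,0,-1,-0.02,-0.004,-0.006,0,-1,-0.02,-0.004,-0.006,0,-1])

```text
clock: 17.45
eef_pos: [0.5097, 0.1528, 0.0381]
tool_rot: [0.72, 0.694, 0.0, -0.0]
ft_force: [0.3, 5.9, 3.0]
finger_gap: 0.101
grasp_force: 79.7
```

>>> play_rows(series=[-0.005,0,0,0,-1,-0.01,0,0,0,-1])

```text
clock: 17.65
eef_pos: [0.5096, 0.1511, 0.0381]
tool_rot: [0.72, 0.694, 0.001, -0.001]
ft_force: [-0.3, 9.4, 3.1]
finger_gap: 0.101
grasp_force: 79.7
```

>>> play_rows(series=[-0.005,0,0,0,-1,-0.01,0,0,0,-1])

```text
clock: 17.85
eef_pos: [0.5095, 0.1492, 0.0381]
tool_rot: [0.72, 0.694, 0.001, -0.001]
ft_force: [-0.9, 8.4, 3.4]
finger_gap: 0.104
grasp_force: 79.7
```

>>> play_rows(series=[-0.005,0,0,0,-1,-0.01,0,0,0,-1])

```text
clock: 18.05
eef_pos: [0.5094, 0.1471, 0.0381]
tool_rot: [0.72, 0.694, 0.001, -0.001]
ft_force: [-1.0, 9.3, 2.6]
finger_gap: 0.106
grasp_force: 79.7
```

>>> play_rows(series=[-0.005,0,0,0,-1,-0.01,0,0,0,-1])

```text
clock: 18.25
eef_pos: [0.5094, 0.1463, 0.0381]
tool_rot: [0.72, 0.694, 0.001, -0.001]
ft_force: [2.2, 26.9, -0.0]
finger_gap: 0.106
grasp_force: 79.7
```

Stop contact at 27 N, with the stem home. Releasing and going up.

>>> play_rows(series=[0,0,0,0,-0.5,0,0,0,0,-0.3,0,0,0,0,0,0,0,0,0,0,0,0,0,0,0])

```text
clock: 18.75
eef_pos: [0.5093, 0.1442, 0.0379]
tool_rot: [0.72, 0.694, -0.0, -0.0]
ft_force: [0.0, 0.8, -0.1]
finger_gap: 0.497
grasp_force: 0.0
```

>>> play_rows(series=[0,0,-0.05,0,0,0,0,-0.15,0,0,0,0,-0.3,0,0,0,0,-0.5,0,0,0,-0.3,-0.7,0,0,0,-0.6,-0.8,0,0,0,-0.9,-0.8,0,-1,0,-1,-0.8,0,-1,0,-1,-0.8,0,-1])

```text
clock: 19.65
eef_pos: [0.3064, 0.1517, 0.1995]
tool_rot: [0.72, 0.694, 0.001, 0.001]
ft_force: [1.3, 0.2, 0.4]
finger_gap: 0.006
grasp_force: 0.0
```

```bash
python3 go.py
python3 - <<'E'
from h import *
from fit import W,r
p=r.x; print(p)
for c in("side","top"):
    im=arm.snapshot(c); cv2.imwrite(f"pics/{c}7.png",im[:,:,::-1])
    for n in("valve_small","keeper","indicator_knob"): print(c,n,[(round(d["p"],2),[int(v) for v in d["bbox"]]) for d in arm.find_in(c,n)])
    print(c,"exp tip/head",proj(c,[W(p,(0,-.08,.075)),W(p,(0,.089,.075)),W(p,(.085-.13*np.cos(p[5]),.088,.125+.13*np.sin(p[5])))]).round())
E
```

```text
t 19.65 p [0.3064 0.1517 0.1995] yaw 87.97 F [1.3 0.2 0.4] gap 0.5 gf 0.0
[ 0.50671872  0.14548358 -0.03681755  0.03199716  0.00802449  0.80636646]
side valve_small [(0.76, [174, 222, 237, 262]), (0.66, [228, 289, 306, 324]), (0.65, [352, 216, 414, 232])]
side keeper [(0.86, [179, 215, 239, 248])]
side indicator_knob [(0.8, [148, 182, 172, 221])]
side exp tip/head [[238. 224.]
 [178. 255.]
 [171. 205.]]
top valve_small [(0.94, [352, 255, 408, 300]), (0.85, [184, 182, 249, 198]), (0.79, [202, 246, 229, 306])]
top keeper [(0.84, [192, 171, 246, 211])]
top indicator_knob [(0.81, [165, 147, 182, 188]), (0.29, [183, 182, 250, 197])]
top exp tip/head [[253. 195.]
 [185. 191.]
 [168. 184.]]
```

The valve reads home: side (174–237, 222–262) against an expected tip at 238 and head centre at 178. Next I'm working out the knob arc.

```bash
python3 - <<'E'
from h import *
from fit import W,r
p=r.x
for th in (.806,.7,.6,.5,.4,.3,.2,.1,0,-.04):
    print(th,np.round(W(p,(.085-.13*np.cos(th)-.0054,.086,.107+.13*np.sin(th))),4))
E
python3 go.py .4995 .232 .24 87.9
```

```text
0.806 [0.4995 0.2318 0.2008]
0.7 [0.4901 0.2322 0.1907]
0.6 [0.4822 0.2324 0.1804]
0.5 [0.4754 0.2327 0.1693]
0.4 [0.4698 0.2329 0.1576]
0.3 [0.4653 0.2331 0.1454]
0.2 [0.4621 0.2332 0.1328]
0.1 [0.4602 0.2333 0.12  ]
0 [0.4595 0.2333 0.107 ]
-0.04 [0.4596 0.2333 0.1018]
t 20.05 p [0.3102 0.1515 0.1976] yaw 87.88 F [ 0.4  0.1 -0. ] gap -0.1 gf 0.0
shift units [ 0.437  0.931 -0.213] turn -0.0002
```

>>> play_rows(series=[0.2,0.2,-0.213,0,-1,0.437,0.4,-0.213,0,-1,0.437,0.6,-0.213,0,-1,0.437,0.8,-0.213,0,-1,0.437,0.931,-0.213,0,-1,0.437,0.931,-0.213,0,-1,0.437,0.931,-0.213,0,-1])

```text
clock: 20.75
eef_pos: [0.4993, 0.2319, 0.2393]
tool_rot: [0.72, 0.694, -0.001, -0.001]
ft_force: [-0.0, -0.5, -0.1]
finger_gap: -0.001
grasp_force: 0.0
```

```bash
python3 go.py .4995 .232 .205 87.9
```

```text
t 20.75 p [0.4993 0.2319 0.2393] yaw 87.87 F [-0.  -0.5 -0.1] gap -0.1 gf 0.0
shift units [0.001 0.001 0.171] turn -0.0003
```

>>> play_rows(series=[0,0,0.1,0,-1,0,0,0.17,0,-1,0,0,0.193,0,-1,0,-0.023,0.218,0,-1,0,-0.046,0.243,0,-1,0,-0.066,0.268,0,-1,0,-0.085,0.295,0,-1])

```text
clock: 21.45
eef_pos: [0.4814, 0.2329, 0.1816]
tool_rot: [0.72, 0.694, 0.0, 0.0]
ft_force: [-0.5, -0.1, -0.0]
finger_gap: 0.001
grasp_force: 0.0
```

```bash
python3 go.py
python3 - <<'E'
from h import *
from fit import W,r
p=r.x
for c in("side","top"):
    im=arm.snapshot(c); cv2.imwrite(f"pics/{c}8.png",im[:,:,::-1])
    print(c,[(round(d["p"],2),[int(v) for v in d["bbox"]]) for d in arm.find_in(c,"indicator_knob")])
    for th in(.8,.6,.0):print(th,proj(c,[W(p,(.085-.13*np.cos(th),.088,.125+.13*np.sin(th)))]).round())
E
```

```text
t 21.45 p [0.4814 0.2329 0.1816] yaw 87.92 F [-0.5 -0.1 -0. ] gap 0.1 gf 0.0
side [(0.7, [149, 180, 169, 223])]
0.8 [[171. 205.]]
0.6 [[177. 216.]]
0.0 [[187. 248.]]
top [(0.77, [162, 147, 183, 185])]
0.8 [[168. 185.]]
0.6 [[170. 194.]]
0.0 [[178. 207.]]
```

Run:
```python
import cv2,numpy as np
a=cv2.imread("pics/side8.png")[150:270,130:250];b=cv2.imread("pics/top8.png")[120:240,140:260]
cv2.imwrite("pics/c8.png",np.hstack([cv2.resize(i,(400,400),interpolation=cv2.INTER_CUBIC) for i in(a,b)]))
```

```text
(no output)
```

View pics/c8.png

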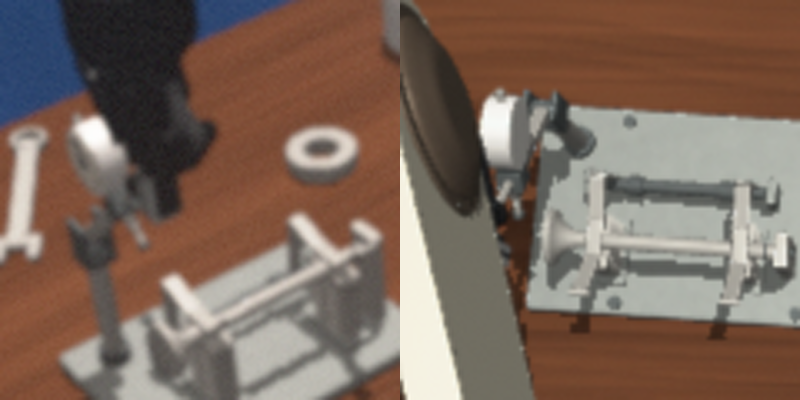

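Side crop: the stem lies in both V-blocks under the keeper. The fingertip at crop (165, 215) is in front of the knob, which didn't move because my path ran parallel to its arc without touching it. I'll come straight down over the knob until I feel contact.

>>> play_rows(series=[-0.01,-0.05,-0.15,0,-1,-0.01,-0.05,-0.275,0,-1,-0.01,0.05,-0.275,0,-1,-0.01,0.115,-0.275,0,-1,-0.01,0.115,-0.275,0,-1,-0.01,0.115,-0.19,0,-1,-0.01,0.115,-0.15,0,-1,-0.01,0.115,-0.13,0,-1,-0.01,0.115,-0.12,0,-1])

```text
clock: 22.55
eef_pos: [0.5044, 0.2299, 0.2053]
tool_rot: [0.72, 0.694, -0.0, -0.0]
ft_force: [-0.3, -0.5, 1.1]
finger_gap: -0.001
grasp_force: 0.0
```

>>> play_rows(series=[0,0,0.015,0,-1,0,0,0.03,0,-1,0,0,0.045,0,-1])

```text
clock: 22.85
eef_pos: [0.5039, 0.2301, 0.1974]
tool_rot: [0.72, 0.694, -0.0, -0.0]
ft_force: [-22.5, -1.7, 27.4]
finger_gap: 0.001
grasp_force: 14.5
```

The force (-22, +27) points along the arm, so I touched the knob's front side. Backing up and moving 12 mm further back.

>>> play_rows(series=[0,0,-0.04,0,-1,0,0,-0.09,0,-1,0,0.03,-0.12,0,-1,0,0.06,-0.12,0,-1,0,0.06,-0.12,0,-1,0,0.06,-0.08,0,-1,0,0.06,-0.06,0,-1,0,0.06,-0.05,0,-1])

```text
clock: 23.65
eef_pos: [0.5163, 0.2294, 0.2055]
tool_rot: [0.72, 0.694, -0.001, -0.0]
ft_force: [0.0, -0.8, 0.0]
finger_gap: -0.001
grasp_force: 0.0
```

>>> play_rows(series=[0,0,0.015,0,-1,0,0,0.03,0,-1])

```text
clock: 23.85
eef_pos: [0.5166, 0.2296, 0.2004]
tool_rot: [0.72, 0.694, 0.0, -0.0]
ft_force: [-0.0, -0.5, -0.2]
finger_gap: -0.002
grasp_force: 0.0
```

>>> play_rows(series=[0,0,0.015,0,-1,0,0,0.03,0,-1])

```text
clock: 24.05
eef_pos: [0.5167, 0.2296, 0.1945]
tool_rot: [0.72, 0.694, 0.0, 0.0]
ft_force: [0.5, -0.5, 2.2]
finger_gap: 0.001
grasp_force: 0.9
```

>>> play_rows(series=[0,-0.01,0.015,0,-1,0,-0.02,0.032,0,-1,0,-0.03,0.05,0,-1,0,-0.04,0.065,0,-1])

```text
clock: 24.45
eef_pos: [0.5085, 0.2298, 0.1813]
tool_rot: [0.72, 0.694, 0.0, -0.0]
ft_force: [0.3, 0.4, 2.0]
finger_gap: 0.001
grasp_force: 0.6
```

>>> play_rows(series=[0,-0.03,0.015,0,-1,0,-0.06,0.03,0,-1,0,-0.09,0.045,0,-1,0,-0.09,0.06,0,-1])

```text
clock: 24.85
eef_pos: [0.4898, 0.2306, 0.1696]
tool_rot: [0.72, 0.694, -0.0, -0.0]
ft_force: [-2.1, 0.2, 3.8]
finger_gap: -0.003
grasp_force: 1.4
```

>>> play_rows(series=[0,-0.025,0.03,0,-1,0,-0.05,0.06,0,-1,0,-0.065,0.09,0,-1,0,-0.08,0.12,0,-1,0,-0.088,0.15,0,-1,0,-0.095,0.185,0,-1,0,-0.1,0.215,0,-1,0,-0.105,0.245,0,-1])

```text
clock: 25.65
eef_pos: [0.4696, 0.2312, 0.12]
tool_rot: [0.72, 0.694, -0.0, -0.0]
ft_force: [-0.1, 0.0, 1.3]
finger_gap: 0.001
grasp_force: 0.6
```

>>> play_rows(series=[0,0,0.02,0,-1,0,0,0.04,0,-1,0,0,0.055,0,-1])

```text
clock: 25.95
eef_pos: [0.4698, 0.2312, 0.1093]
tool_rot: [0.72, 0.694, -0.0, -0.0]
ft_force: [-1.7, 0.6, 1.4]
finger_gap: -0.002
grasp_force: 0.9
```

>>> play_rows(series=[0,0,0.01,0,-1,0,0,0.02,0,-1])

```text
clock: 26.15
eef_pos: [0.4699, 0.2313, 0.1061]
tool_rot: [0.72, 0.694, 0.0, 0.0]
ft_force: [-10.4, -2.5, 26.3]
finger_gap: -0.002
grasp_force: 8.1
```

The indicator is on its stop, with 26 N at z = 0.106 where 0.107 was expected. Lifting away and checking.

>>> play_rows(series=[0,0,-0.05,0,-1,0,0,-0.15,0,-1,0,0,-0.35,0,-1,0,-0.2,-0.5,0,-1,0,-0.4,-0.6,0,-1,0,-0.6,-0.6,0,-1,0,-0.8,-0.6,0,-1,0,-0.8,-0.6,0,-1])

```text
clock: 26.95
eef_pos: [0.3069, 0.2372, 0.2267]
tool_rot: [0.719, 0.695, 0.001, 0.0]
ft_force: [1.3, 0.4, 0.8]
finger_gap: -0.001
grasp_force: 0.0
```

Run:
```python
from h import *
from fit import W,r
p=r.x
for c in("side","top"):
    im=arm.snapshot(c); cv2.imwrite(f"pics/{c}9.png",im[:,:,::-1])
    for n in("indicator_knob","valve_small","keeper"): print(c,n,[(round(d["p"],2),[int(v) for v in d["bbox"]]) for d in arm.find_in(c,n)][:3])
    for th in(.2,.1,.0):
        u=proj(c,[W(p,(.085-.13*np.cos(th),.088,.125+.13*np.sin(th)))])[0].round().astype(int)
        print(th,u)
    g=im.max(2)[u[1]-20:u[1]+20,u[0]-20:u[0]+20]; ys,xs=np.nonzero(g<45); print("dark centroid",xs.mean()+u[0]-20,ys.mean()+u[1]-20,len(xs))
print(arm.get_state()["clock"],arm.get_state()["eef_pos"])
```

```text
side indicator_knob [(0.88, [153, 212, 188, 250])]
side valve_small [(0.69, [175, 235, 219, 264]), (0.68, [228, 289, 306, 324]), (0.66, [353, 217, 414, 231])]
side keeper [(0.62, [179, 222, 239, 249])]
0.2 [185 238]
0.1 [186 243]
0.0 [187 248]
dark centroid 187.27272727272728 248.90909090909093 11
top indicator_knob [(0.61, [169, 148, 185, 211]), (0.5, [182, 184, 253, 202])]
top valve_small [(0.9, [194, 247, 229, 311]), (0.89, [354, 255, 407, 299]), (0.55, [184, 181, 250, 199])]
top keeper [(0.75, [192, 169, 247, 209])]
0.2 [175 205]
0.1 [177 207]
0.0 [178 207]
dark centroid 177.58823529411765 207.11764705882354 34
27.35 [0.31040675 0.23690667 0.22533181]
```

The knob's dark centroid is at (187, 249) in the side view and (178, 207) in the top view, which matches angle 0 in both. The valve is still seated under the keeper.

```bash
python3 -c "from bench import arm; print(arm.job_done())"
```

```text
the job is handed in; nothing more can be done
None
```

The smallest valve is set up on the stand: stem in both V-blocks under the closed keeper, tip against the end stop. The indicator is all the way down on the head, the other two valves are still in the rack, and I handed the job in at about 27 s; no verdict came back.

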